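# Set the bench magnifier over the forceps

### The arm

A 7-joint arm with a two-finger parallel gripper is mounted at the origin on a cart in front of the work surface, level with it; the furniture and walls round the work are solid. World frame = base frame: x ahead of the robot, y to its left, z up, the work surface at z = 0. Lengths are in m, angles in rad, forces in N, time in s.
With the tool pointing down it reaches from about 0.425 to 0.925 m from the base axis. Payload 6.8 kg.
Tool frame: the origin (TCP) lies midway between the tips of the shut fingers; the grasp point (between the pads) lies 19 mm behind it; z points along the fingers, y is the line along which they close (so a half turn about z gives the same grasp; the last joint's range is limited). The gripper opens to 85 mm and grips with 20 to 120 N. Pads are 22 mm wide; open, the fingers measure 114 mm over their backs; the gripper's body (76 mm by 85 mm) begins 54 mm behind the grasp point. The pads swing forward as they close: fully open they stand 13 mm farther back than shut.
Start: joints at [1.13, 0.477, 0.022, 1.555, -0.011, 1.109, -0.083], TCP at [0.221, -0.638, 0.231] pointing down, gripper open.
Joint ranges: [-2.96, 2.96], [-0.34, 2.1], [-1.41, 1.46], [0.24, 2.44], [-1.37, 4.51], [0.17, 1.92], [-2.96, 2.96]. Speed limits (rad/s): [2.39, 2.39, 3.14, 3.14, 3.14, 3.14, 3.14].

### API

Orientations are given as a rotation vector (axis times angle).
In Python, from bench import r gives the robot as it stands. The module is installed in compiled form; this text tells all that it offers.
- The arm moves only by the tool apply_moves, never from a script. Its argument "rows" is a list of rows, each a list of 6 numbers: the shift along the tool's x, y, z scaled (see below), then the turn, a rotation vector about the tool's x, y, z scaled (see below). A call has 1 to 5 rows; each row is the pose to reach, as a shift and turn from the pose commanded when the call began, along the tool's axes at that moment; what a row does not reach only later rows make up. The controller multiplies each number of a shift by 0.25 m and each number of a turn by 90 degrees. A row lasts 1/8 s, in which the tool goes at most 62.5 mm and 10.7 degrees, less where a joint would pass 70% of its speed; a pose out of reach is approached as far as the arm can. A call with a number of a shift or a turn outside -1 to 1 is refused whole. A call with a gripper value outside its range is refused whole. "claw" is the opening, from 0 (shut) to 1 (fully open), set as the call begins (left out, the last holds). The fingers move at their own pace and stop on an object; "newtons" is the grip in N (left out, the last holds). Time passes only in rows, so rows that repeat a pose let the fingers close. It gives the time, the measured TCP pose, the force, the opening and the grip force at its end, in the units of the state.
- r.get_obs(): the state, without advancing time (a new reading comes with each control period).
- r.grab_frame(name): name is "scene" or "side" or "wrist"; returns a dict with "pixels" (480x640x3 uint8, red, green, blue), "intrinsics" (3x3 intrinsics, pixels), "eye" and "attitude" of the camera in the world. Camera axes: x right, y up, looking along -z (the intrinsics and any distortion apply to the point x, -y, -z); pixel columns grow to the right and rows downward; lengths in m; the calibration is good to about 2 mm. The wrist camera is an equidistant fisheye: a pixel r from the principal point sees the ray r / f radians off the axis. A picture is of the moment at which its call begins. There is no depth.
- r.hand_in(): hands the job in; it is judged then, once.
Trained networks look in a picture, given as the dict that the camera call returned (one of the last four; its "shot" number tells which), for a name from the list of things; names that differ only in an ending like _2 or _b are one class to them, and where a whole thing is asked for, a point or a joint stands for the part that bears it (a point fixed in the world has none). Each returns a list of dicts, best first, with "conf" (0 to 1); they miss things now and then, are a little off and sometimes report something else, mostly with a low value. They report only what shows in the picture. A call takes as long as a camera call.
- r.search_frame(picture, thing): "rect" ([left, top, width, height] in pixels, round what is visible of it).
- r.outline_of(picture, thing): "pixels" (480x640 bool, what is visible of it) and "rect" ([left, top, width, height] in pixels, round what is visible of it).
- r.landmark_of(picture, thing): "point" ([column, row] in pixels: a listed point, or the origin of a listed thing).
The state is a dict: "clock": time; "joints": joint angles; "qvel": joint speeds; "tau": joint torques, N m; "tcp_pos": TCP position; "orientation": TCP orientation; "contact_force": force on the tool from outside, world axes, zero at the start; "moment": the same for the moment, N m; "grip_width": finger opening in m; "gripper_force": force on a finger pad.
Only numpy, scipy, OpenCV 4.12 (cv2) and the standard library are available. Lean on these libraries where they do the work, as an engineer would, in place of code of your own. Each camera call takes 0.05 s, during which the arm holds its last target. There are 200 camera calls.

### The job

Swing the bench magnifier's arm round until its lens stands centred over the middle of the one pair of forceps that lies by itself near the magnifier, not over the pile of forceps or the tweezers beside it. The arm is stiff and stays where it is let go; leave it there, and leave the forceps lying where they are.

Things in the scene. Friction and masses are not known exactly. Their poses are not given: they have to be found in the camera images.
- forceps: The single pair of steel forceps with two finger rings, lying flat and loose on the circle the lens centre sweeps (within 8 mm): 154 x 64 x 6 mm. Origin: midway along its length, on its underside; x runs from rings to tips, the pivot is at x = 19 mm. On the same circle, in any order, lie two wrong ones: a pile of forceps (170 x 93 x 18 mm) and slim tweezers (129 x 10 mm).
- magnifier: The stand of the bench magnifier, fixed to the bench, nearer to the robot than the instruments: round dark steel foot 100 mm across and 18 mm high with an upright 16 mm steel pillar. Origin: centre of the foot's underside, on the upright axis about which the arm swings; the pillar's cap is the stand's highest point, 101 mm above the bench.
- lens (a point): Centre of the round lens, 190 mm from the pillar's axis and 85 mm above the bench. The lens sits in a dark ring of 96 mm outer diameter, 12 mm thick, at the end of a level steel rod of 10 mm diameter.
- handle (a point): The point to grip: the middle of the upright round steel handle pin at the far side of the lens ring from the pillar, 245 mm from the pillar's axis and 121 mm above the bench. The thick part of the pin is 16 mm in diameter and runs from 97 to 141 mm above the bench; the ring and its lug below it reach up to 91 mm.
- magnifier_arm (a joint): Angle of the arm about the upright pillar axis, rad, counter-clockwise positive seen from above, range -1.7 to 1.7; at 0 the arm points along the stand's own x axis, roughly away from the robot. Friction holds it where it is left; it takes about 1 to 2 N at the handle to swing it.

How it is judged:
By the outcome, as a careful person would: the job done as asked, in the order asked, and still so for the second after the job is handed in, with the robot touching nothing.
It also fails if it takes over 35 s, if anything falls off the work surface, if the arm or the gripper's body presses on something with over 40 N, if the wrist force passes 120 N, or if a joint passes its speed limit or range.

## Working session

There is one attempt and no reset: what is moved stays moved. The work goes in short steps, Python scripts to look and compute and a tool call to move; the robot and the scene stay as the last step left them, time stands still between calls to the robot, and variables do not carry over. Pictures are saved under pics/ and viewed, at most 10 in all, crops included, and the job is handed in when it is done.

Besides the shell and the picture viewer there is one more tool, called after "Request:" as name([rows], argument=value, ...), one row to a line, values as JSON. apply_moves: Moves the arm, as the interface text tells. Its arguments: {"type":"object","properties":{"rows":{"type":"array","items":{"type":"array","items":{"type":"number"}}},"claw":{"type":"number"},"newtons":{"type":"number"}},"required":["rows"]}

```bash
mkdir -p pics
cat > h.py <<'E'
import numpy as np, cv2
from scipy.spatial.transform import Rotation as R
from bench import r
def att(p):
    a=np.array(p["attitude"],float)
    return a if a.shape==(3,3) else (R.from_rotvec(a).as_matrix() if a.size==3 else R.from_quat(a).as_matrix())
def ray(p,uv,fish=False):
    K=np.array(p["intrinsics"]); x=(uv[0]-K[0,2])/K[0,0]; y=(uv[1]-K[1,2])/K[1,1]
    if fish:
        t=np.hypot(x,y); s=np.sin(t)/max(t,1e-9); d=np.array([x*s,-y*s,-np.cos(t)])
    else: d=np.array([x,-y,-1.])
    return att(p)@d
def onplane(p,uv,z,fish=False):
    d=ray(p,uv,fish); e=np.array(p["eye"]); return e+d*(z-e[2])/d[2]
def save(p,n): cv2.imwrite("pics/"+n,cv2.cvtColor(p["pixels"],cv2.COLOR_RGB2BGR))
E
cat > look.py <<'E'
from h import *
Z={"forceps":0,"magnifier":0,"lens":.085,"handle":.121}
for c in ["scene","side"]:
    p=r.grab_frame(c); save(p,c+"0.png"); print(c,p["eye"],p["attitude"],p["intrinsics"][0])
    for t in Z:
        for l in r.landmark_of(p,t)[:4]: print(t,round(l["conf"],2),np.round(l["point"]),onplane(p,l["point"],Z[t]).round(3))
    for l in r.search_frame(p,"forceps"): print("rect",l)
o=r.get_obs();print(o["clock"],o["tcp_pos"],o["orientation"])
E
python3 look.py
```

```text
scene [-0.07389589 -0.49220849  0.52699477] [ 0.97511727 -0.49940379 -0.87848003] [514.82118784   0.         318.97856507]
forceps 0.69 [372. 305.] [ 0.555 -0.16   0.   ]
magnifier 0.73 [288. 358.] [ 0.372 -0.122  0.   ]
handle 0.78 [331. 212.] [ 0.607 -0.043  0.121]
rect {'rect': [350.3, 289.8, 30.4, 44.6], 'conf': 0.8}
side [ 0.37258391 -0.820555    0.48521524] [ 1.1003825  -0.10594829 -0.17482733] [613.90182668   0.         301.5276089 ]
forceps 0.56 [340. 334.] [ 0.554 -0.162  0.   ]
magnifier 0.65 [199. 338.] [ 0.367 -0.134  0.   ]
lens 0.88 [320. 245.] [ 0.547 -0.062  0.085]
lens 0.71 [348. 216.] [0.612 0.026 0.085]
handle 0.63 [348. 219.] [ 0.589 -0.06   0.121]
rect {'rect': [281.4, 323.6, 91.9, 32.4], 'conf': 0.94}
0.6 [ 0.22053248 -0.63797967  0.23134022] [3.09811542e+00 5.20334691e-01 4.61657028e-05]
```

View pics/scene0.png

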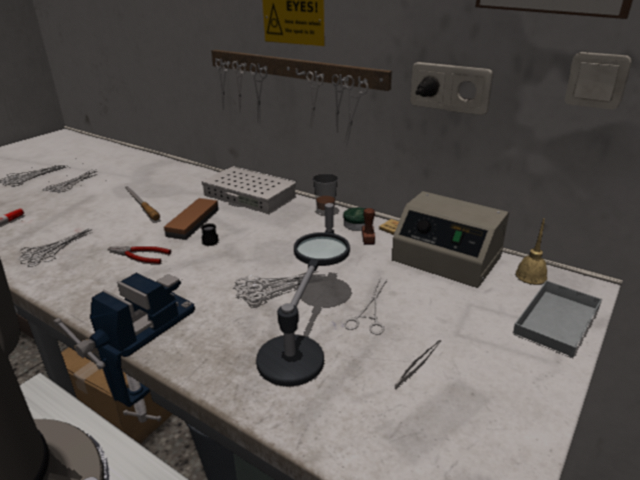

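View pics/side0.png

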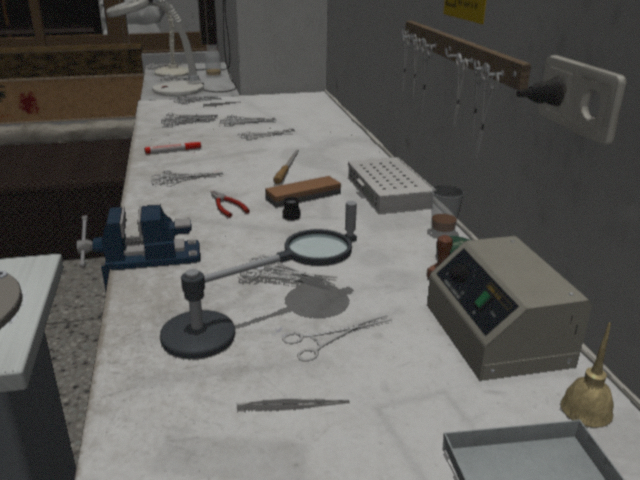

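The single forceps are at scene (365,305) and side (340,334). They lie between the pile (at the left in scene) and the tweezers. The lens stands between the pile and the forceps, and the handle pin is at scene (330,215) and side (350,220). I'll move to a closer viewpoint.

Request:
apply_moves([
  [0.19,-0.155,-0.012,0,0,0],
  [0.38,-0.31,-0.024,0,0,0],
  [0.57,-0.465,-0.036,0,0,0],
  [0.76,-0.62,-0.048,0,0,0],
  [0.95,-0.775,-0.06,0,0,0],
], claw=1)

```text
clock: 1.23
tcp_pos: [0.3826, -0.3756, 0.2468]
orientation: [3.098, 0.52, 0.001]
contact_force: [0.6, -0.6, -0.1]
grip_width: 0.0854
gripper_force: 0.0
```

Request:
apply_moves([
  [0.19,-0.155,-0.012,0,0,0],
  [0.38,-0.31,-0.024,0,0,0],
  [0.57,-0.465,-0.036,0,0,0],
  [0.76,-0.62,-0.048,0,0,0],
  [0.95,-0.775,-0.06,0,0,0],
])

```text
clock: 1.85
tcp_pos: [0.5438, -0.115, 0.2618]
orientation: [3.098, 0.52, 0.001]
contact_force: [0.5, -0.7, 1.3]
grip_width: 0.0854
gripper_force: 0.0
```

```bash
cat > look2.py <<'E'
from h import *
Z={"forceps":0.003,"magnifier":0,"lens":.085,"handle":.121}
p=r.grab_frame("wrist"); save(p,"wrist1.png"); print(p["eye"],p["intrinsics"])
for t in Z:
    for l in r.landmark_of(p,t)[:3]: print(t,round(l["conf"],2),np.round(l["point"]),onplane(p,l["point"],Z[t],True).round(3))
for l in r.outline_of(p,"forceps")[:2]:
    m=l["pixels"]; pts=np.argwhere(m)[:,::-1]
    w=np.array([onplane(p,q,.003,True)[:2] for q in pts]).astype(np.float32)
    rc=cv2.minAreaRect(w); print("outline",round(l["conf"],2),l["rect"],rc,cv2.boxPoints(rc).round(3).tolist())
print(r.get_obs()["tcp_pos"])
E
python3 look2.py
```

```text
[ 0.60666117 -0.09389043  0.4058094 ] [[371.64829954   0.         322.02677149]
 [  0.         371.64829954 235.38573341]
 [  0.           0.           1.        ]]
forceps 0.83 [362. 199.] [ 0.556 -0.158  0.003]
magnifier 0.89 [288. 333.] [ 0.367 -0.131  0.   ]
lens 0.68 [270. 195.] [ 0.544 -0.068  0.085]
handle 0.66 [268. 195.] [ 0.55  -0.069  0.121]
handle 0.63 [258. 130.] [ 0.596 -0.046  0.121]
[ 0.54230191 -0.11784939  0.26113206]
```

View pics/wrist1.png

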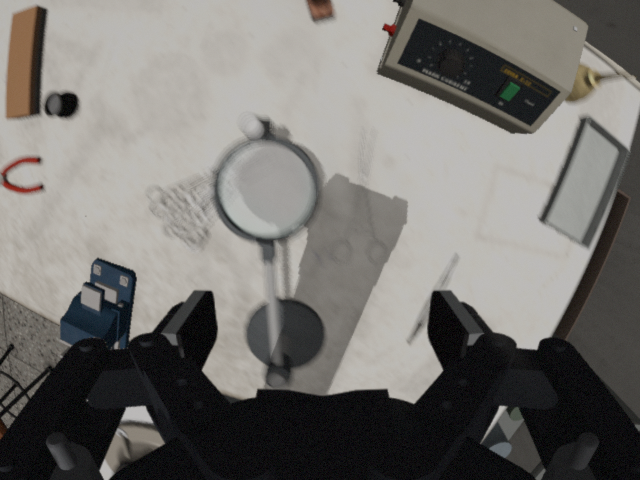

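The wrist view shows the forceps in the tool's shadow, with rings at about (342,248) and (376,250) and tips near (366,130). The pile is left at (185,210), the tweezers are at (435,300) and the pin at (255,127). The measurements agree with each other: stand (0.367,-0.131), handle (0.597,-0.047), forceps middle (0.556,-0.159).

Request:
apply_moves([
  [0.15,-0.1,0,0,0,0],
  [0.3,-0.195,0,0,0,0],
  [0.3,-0.195,0.15,0,0,0],
  [0.3,-0.195,0.3,0,0,0],
  [0.3,-0.195,0.3,0,0,0],
])

```text
clock: 2.78
tcp_pos: [0.5952, -0.0481, 0.1836]
orientation: [-3.098, -0.516, 0.01]
contact_force: [0.2, -0.2, 0.5]
grip_width: 0.0855
gripper_force: 0.0
```

```bash
sed -i 's/wrist1/wrist2/' look2.py; python3 look2.py
```

```text
[ 0.65919123 -0.0270762   0.32710122] [[371.64829954   0.         322.02677149]
 [  0.         371.64829954 235.38573341]
 [  0.           0.           1.        ]]
forceps 0.8 [418. 285.] [ 0.555 -0.161  0.003]
lens 0.68 [321. 306.] [ 0.544 -0.065  0.085]
handle 0.79 [320. 249.] [ 0.596 -0.047  0.121]
outline 0.7 [378.5, 207.4, 59.3, 146.2] ((0.5504599213600159, -0.15284252166748047), (0.1545013189315796, 0.05539907142519951), 22.800128936767578) [[0.4690000116825104, -0.15700000524520874], [0.49000000953674316, -0.20800000429153442], [0.6320000290870667, -0.14800000190734863], [0.6110000014305115, -0.09700000286102295]]
[ 0.59883085 -0.04632685  0.18810759]
```

View pics/wrist2.png

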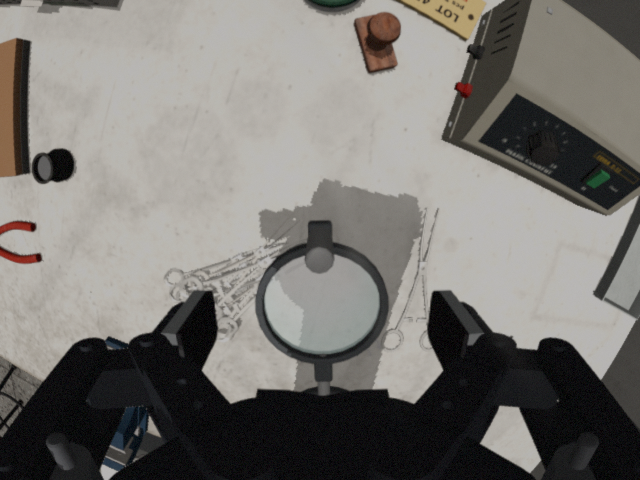

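The forceps' rings are at (394,340) and (427,342) and their tips at (432,208). The pin at (320,255) is centred between the open fingers. Next I descend and grip.

Request:
apply_moves([
  [-0.008,0,0.15,0,0,0],
  [-0.008,0,0.32,0,0,0],
  [-0.008,0,0.32,0,0,0],
])

```text
clock: 3.45
tcp_pos: [0.594, -0.0468, 0.1045]
orientation: [-3.097, -0.52, 0.008]
contact_force: [0.7, -0.7, 0.1]
grip_width: 0.0856
gripper_force: 0.0
```

Request:
apply_moves([
  [0,0,0,0,0,0],
  [0,0,0,0,0,0],
  [0,0,0,0,0,0],
  [0,0,0,0,0,0],
  [0,0,0,0,0,0],
], claw=0, newtons=25)

```text
clock: 4.08
tcp_pos: [0.5964, -0.0467, 0.1071]
orientation: [3.098, 0.52, 0.002]
contact_force: [-1.2, 0.4, 6.4]
grip_width: 0.0153
gripper_force: 25.2
```

```bash
cat > plan.py <<'E'
from h import *
import sys
o=r.get_obs(); print({k:o[k] for k in("clock","tcp_pos","orientation","contact_force","grip_width","gripper_force")})
S=np.array([.367,-.131]); F=np.array([.555,-.160])
M=R.from_rotvec(o["orientation"]).as_matrix(); t=o["tcp_pos"]
a0=np.arctan2(*(t[:2]-S)[::-1]); a1=np.arctan2(*(F-S)[::-1]); rad=np.hypot(*(t[:2]-S)); print(a0,a1,rad)
for a in np.linspace(a0,a1,11)[1:]:
    g=np.r_[S+rad*np.array([np.cos(a),np.sin(a)]),t[2]]
    print((M.T@(g-t)/.25).round(3),"turn z",round(-(a-a0)/(np.pi/2),3))
E
python3 plan.py
```

```text
{'clock': 4.075, 'tcp_pos': array([ 0.59639779, -0.04665476,  0.10713734]), 'orientation': array([3.09791670e+00, 5.20158175e-01, 1.65987793e-03]), 'contact_force': array([-1.23487892,  0.40649173,  6.36670378]), 'grip_width': 0.0152891559392337, 'gripper_force': 25.249040722846985}
0.3523387330072603 -0.15304900862977824 0.24441249058832645
[-0.     0.049  0.   ] turn z 0.032
[-0.003  0.099  0.   ] turn z 0.064
[-0.008  0.148  0.   ] turn z 0.097
[-0.016  0.197  0.   ] turn z 0.129
[-0.026  0.245  0.   ] turn z 0.161
[-0.039  0.293  0.   ] turn z 0.193
[-0.054  0.34   0.   ] turn z 0.225
[-0.071  0.386  0.   ] turn z 0.257
[-0.091  0.431  0.   ] turn z 0.29
[-0.113  0.476  0.   ] turn z 0.322
```

Request:
apply_moves([
  [0,0.049,0,0,0,0.032],
  [-0.003,0.099,0,0,0,0.064],
  [-0.008,0.148,0,0,0,0.097],
  [-0.016,0.197,0,0,0,0.129],
  [-0.026,0.245,0,0,0,0.161],
])

```text
clock: 4.7
tcp_pos: [0.61, -0.1066, 0.1071]
orientation: [-3.139, -0.123, -0.0]
contact_force: [-2.3, 0.1, 6.9]
grip_width: 0.0152
gripper_force: 25.5
```

```bash
python3 plan.py
```

```text
{'clock': 4.7, 'tcp_pos': array([ 0.60996548, -0.10664572,  0.10712419]), 'orientation': array([-3.13898414e+00, -1.23479002e-01, -2.87634642e-04]), 'contact_force': array([-2.29069953,  0.12601407,  6.87342029]), 'grip_width': 0.01521627051352782, 'gripper_force': 25.513320565223694}
0.09990389591986744 -0.15304900862977824 0.2441830357217818
[ 0.     0.025 -0.   ] turn z 0.016
[-0.     0.049 -0.   ] turn z 0.032
[-0.001  0.074 -0.   ] turn z 0.048
[-0.003  0.099 -0.   ] turn z 0.064
[-0.005  0.123 -0.   ] turn z 0.081
[-0.008  0.148 -0.   ] turn z 0.097
[-0.012  0.172 -0.   ] turn z 0.113
[-0.016  0.197 -0.   ] turn z 0.129
[-0.021  0.221 -0.   ] turn z 0.145
[-0.026  0.245 -0.   ] turn z 0.161
```

Request:
apply_moves([
  [0,0.074,0,0,0,0.048],
  [-0.005,0.148,0,0,0,0.097],
  [-0.016,0.2,0,0,0,0.129],
  [-0.026,0.245,0,0,0,0.161],
  [-0.026,0.245,0,0,0,0.161],
])

```text
clock: 5.32
tcp_pos: [0.6079, -0.1697, 0.1072]
orientation: [3.129, -0.275, -0.0]
contact_force: [-3.2, -0.7, 7.7]
grip_width: 0.0154
gripper_force: 25.5
```

```bash
cat > look3.py <<'E'
from h import *
for c,n in [("scene","scene3"),("side","side3"),("wrist","wrist3")]:
    p=r.grab_frame(c); save(p,n+".png"); f=c=="wrist"
    for t,z in {"forceps":.0,"magnifier":0,"lens":.085,"handle":.121}.items():
        for l in r.landmark_of(p,t)[:2]: print(c,t,round(l["conf"],2),np.round(l["point"]),onplane(p,l["point"],z,f).round(3))
E
python3 look3.py; python3 plan.py
```

```text
scene forceps 0.75 [374. 307.] [ 0.55  -0.166  0.   ]
scene magnifier 0.77 [286. 360.] [ 0.366 -0.123  0.   ]
scene lens 0.79 [376. 262.] [ 0.557 -0.162  0.085]
scene handle 0.97 [399. 230.] [ 0.613 -0.173  0.121]
side forceps 0.96 [340. 333.] [ 0.555 -0.161 -0.   ]
side magnifier 0.76 [202. 336.] [ 0.371 -0.13  -0.   ]
side lens 0.92 [345. 275.] [ 0.561 -0.152  0.085]
wrist magnifier 0.37 [324. 313.] [ 0.546 -0.16   0.   ]
wrist lens 0.94 [321. 371.] [ 0.554 -0.16   0.085]
{'clock': 6.075, 'tcp_pos': array([ 0.60797995, -0.16893018,  0.10713604]), 'orientation': array([ 3.12895099e+00, -2.72240733e-01, -2.33904521e-04]), 'contact_force': array([-2.67920869, -0.39833922,  8.309341  ]), 'grip_width': 0.015051589045796638, 'gripper_force': 25.535775125026703}
-0.1561188796674388 -0.15304900862977824 0.2439467870198135
[-0. -0. -0.] turn z -0.0
[-0.    -0.001 -0.   ] turn z -0.0
[-0.    -0.001 -0.   ] turn z -0.001
[-0.    -0.001 -0.   ] turn z -0.001
[-0.    -0.001 -0.   ] turn z -0.001
[-0.    -0.002 -0.   ] turn z -0.001
[-0.    -0.002 -0.   ] turn z -0.001
[-0.    -0.002 -0.   ] turn z -0.002
[-0.    -0.003 -0.   ] turn z -0.002
[-0.    -0.003 -0.   ] turn z -0.002
```

View pics/wrist3.png

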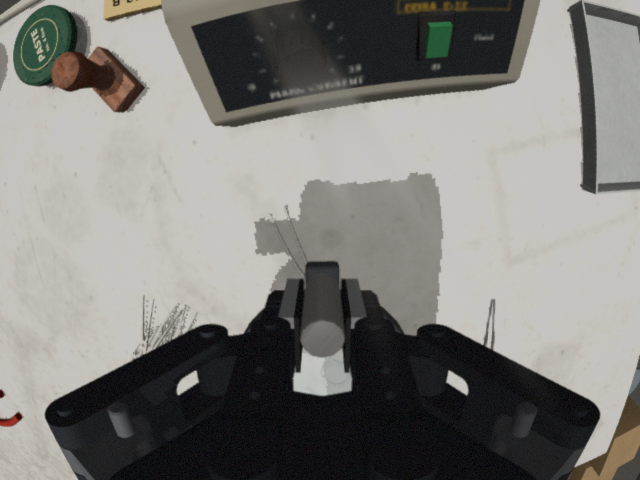

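The lens is at about (0.555,-0.160), over the forceps' middle. The pin is held at (322,338), and the forceps' tips show at (280,210). I'll release and lift clear.

Request:
apply_moves([
  [0,0,0,0,0,0],
  [0,0,0,0,0,0],
  [0,0,0,0,0,0],
  [0,0,0,0,0,0],
  [0,0,0,0,0,0],
], claw=1)

```text
clock: 6.7
tcp_pos: [0.6082, -0.1682, 0.1062]
orientation: [-3.13, 0.271, 0.0]
contact_force: [-0.3, 0.7, 1.0]
grip_width: 0.0857
gripper_force: 0.0
```

Request:
apply_moves([
  [0,0,-0.1,0,0,0],
  [0,0,-0.25,0,0,0],
  [0,0,-0.45,0,0,0],
  [0,0,-0.6,0,0,0],
  [0,0,-0.6,0,0,0],
])

```text
clock: 7.32
tcp_pos: [0.6102, -0.1686, 0.2602]
orientation: [3.129, -0.272, 0.011]
contact_force: [-0.2, 0.2, -0.1]
grip_width: 0.0851
gripper_force: 0.0
```

Request:
apply_moves([
  [0,0,0,0,0,0],
  [0,0,0,0,0,0],
])

```text
clock: 7.58
tcp_pos: [0.6074, -0.1681, 0.2547]
orientation: [-3.13, 0.271, 0.004]
contact_force: [0.0, 0.2, -0.7]
grip_width: 0.0853
gripper_force: 0.0
```

```bash
sed -i 's/3"/4"/g' look3.py; python3 look3.py
```

```text
scene forceps 0.88 [372. 304.] [ 0.556 -0.16   0.   ]
scene magnifier 0.83 [288. 359.] [ 0.37  -0.123  0.   ]
scene lens 0.8 [372. 259.] [ 0.561 -0.152  0.085]
scene handle 0.95 [400. 229.] [ 0.617 -0.172  0.121]
side forceps 0.66 [339. 334.] [ 0.553 -0.162  0.   ]
side magnifier 0.71 [200. 335.] [ 0.369 -0.127  0.   ]
side lens 0.86 [343. 278.] [ 0.556 -0.158  0.085]
side handle 0.68 [381. 254.] [ 0.603 -0.169  0.121]
side handle 0.23 [340. 277.] [ 0.538 -0.215  0.121]
wrist magnifier 0.92 [324. 384.] [ 0.362 -0.129  0.   ]
wrist lens 0.55 [323. 274.] [ 0.552 -0.16   0.085]
wrist handle 0.82 [327. 224.] [ 0.607 -0.173  0.121]
```

View pics/wrist4.png

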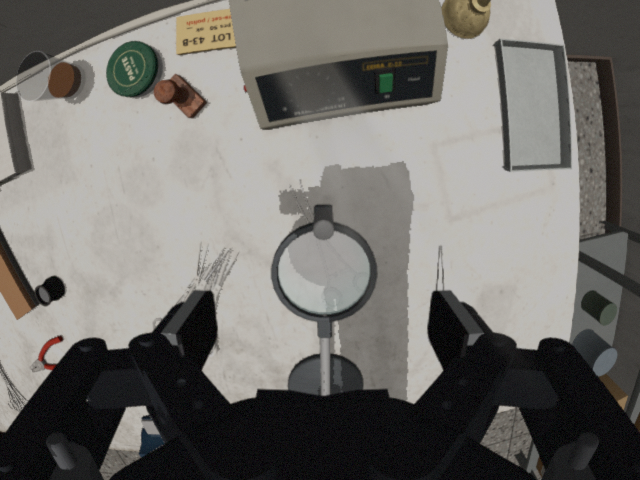

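The arm has stayed put with the lens at (323,270). Lens and forceps middle agree to within a few millimetres, and nothing touches the robot.

```bash
python3 -c "
from bench import r
print(r.hand_in())"
```

```text
the job is handed in; nothing more can be done
None
```

The magnifier's lens now stands over the middle of the single pair of forceps, within a few millimetres by the camera measurements; the arm was let go, the forceps weren't moved, and the job is handed in.

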